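# Unfold the crank of the specimen screw press and clamp the mount

## Robot

A 6-joint arm with a two-finger parallel gripper is mounted at the origin on a cart in front of the work surface, level with it; the furniture and walls round the work are solid. World frame = base frame: x ahead of the robot, y to its left, z up, the work surface at z = 0. Lengths are in mm, angles in rad, forces in N, time in s.
With the tool pointing down it reaches from about 325 to 850 mm from the base axis. Payload 15.5 kg.
Tool frame: the origin (TCP) lies midway between the tips of the shut fingers; the grasp point (between the pads) lies 19 mm behind it; z points along the fingers, y is the line along which they close (so a half turn about z gives the same grasp; the last joint's range is limited). The gripper opens to 91 mm and grips with 3 to 60 N. Pads are 32 mm wide; open, the fingers measure 118 mm over their backs; the gripper's body (76 mm by 178 mm) begins 60 mm behind the grasp point.
Start: joints at [1.147, 0.494, 1.345, -0, 1.302, -0.096], TCP at [201.221, 591.723, 213.915] pointing down, gripper open.
Joint ranges: [-2.91, 2.91], [-0.82, 2.16], [0.22, 2.67], [-1.22, 4.37], [0.12, 2.79], [-3.08, 3.08]. Speed limits (rad/s): [1.89, 1.89, 2.57, 3.01, 3.01, 3.01].

## Interface

Orientations are given as a unit quaternion [w, x, y, z].
In Python, from workcell import bot, sensors, snapshot, camera_model gives the robot as it stands (bot), with the cameras as plain functions and the readings (sensors).
- The arm moves only by the shell command python3 inch.py 'ROWS' [OPENING] [FORCE]. ROWS is a JSON list of rows, 1 to 12 of them, each of 6 numbers: dx, dy, dz in mm, then a rotation vector rx, ry, rz in rad; each row is the pose to reach, as a shift and turn from the pose commanded when the command began, along the tool's axes at that moment; what a row does not reach only later rows make up. A row lasts 1/10 s, in which the tool goes at most 50 mm and 0.15 rad, less where a joint would pass 70% of its speed; a pose out of reach is approached as far as the arm can. OPENING is the finger opening in mm, set as the command begins (- or left out keeps the last). The fingers move at their own pace and stop on an object; FORCE is the grip in N (left out, the last holds). Time passes only in rows, so rows that do not move let the fingers close. It prints the time, the measured TCP pose, the force, the opening and the grip force at its end.
- sensors.state(): the state, without advancing time (a new reading comes with each control period).
- snapshot(name): name is "scene" or "top" or "wrist"; returns the picture (420x560x3 uint8, red, green, blue); there is no depth.
- camera_model(name): a dict with "intrinsics" (3x3 intrinsics, pixels), "eye" and "rotation" of the camera in the world; the wrist camera has in their place "hand_eye" (4x4, takes a point from camera to tool coordinates, whose origin is the TCP and whose axes are the flange's). Camera axes: x right, y up, looking along -z (the intrinsics and any distortion apply to the point x, -y, -z); pixel columns grow to the right and rows downward; lengths in mm; the calibration is good to about 2 mm. The wrist camera is an equidistant fisheye: a pixel r from the principal point sees the ray r / f radians off the axis. A picture is of the moment at which its call begins: read the wrist's pose just before it. camera_model takes no time and is no camera call.
- bot.job_done(): hands the job in; it is judged then, once.
The state is a dict: "time": time; "q": joint angles; "dq": joint speeds; "effort": joint torques, N m; "tcp_pos": TCP position; "eef_rot": TCP orientation; "ft_force": force on the tool from outside, world axes, zero at the start; "moment": the same for the moment, N m; "gripper_width": finger opening in mm; "grip_force": force on a finger pad.
Only numpy, scipy, OpenCV 4.12 (cv2) and the standard library are available. Lean on these libraries where they do the work, as an engineer would, in place of code of your own. Each camera call takes 0.05 s, during which the arm holds its last target. There are 200 camera calls.

## Task

Clamp the round specimen mount in the small screw press: swing the handwheel's folded crank handle up until it latches upright, and only then wind the wheel clockwise (seen from above) until the spring foot presses on the mount. Leave the handle latched upright, keep the mount under the foot, and leave the other things on the bench where they are.

Things in the scene. Friction and masses are not known exactly. Their poses are not given: they have to be found in the camera images.
- press: grey bench screw press, fixed to the worktop: round base 130 mm across, two steel columns, round crosshead 128 mm across with its top 106 mm high, and above it a horizontal dark handwheel. Origin: centre of the underside of the base, on the vertical screw axis. Its bed is 22 mm above the worktop
- wheel (a joint): handwheel's angle about the vertical screw axis, rad, growing clockwise from above; starts within -0.2 to 0.2. With the handle folded, its heel sits between two lugs and the wheel only rattles (-0.34 to 0.34); upright, it turns freely (friction 0.1 N m) to a hard stop at 9.4 (1.5 turns) and stays where left. A turn lowers the foot 8 mm; the foot meets the mount at about 6.6
- wheel_axis (a point): point on the wheel's axis, on top of its hub, 132 mm above the worktop. The wheel is 170 mm across; its rim is 14 mm thick, centred 128 mm above the worktop, with three round spokes and one double arm. A small spring catch sits on that arm beside the hub; the screw's end stands 14 mm above the hub
- crank (a joint): angle of the folding crank handle about its horizontal hinge pin, rad: 0 folded (lying inward over the hub), 1.57 upright, its stop. From about 1.53 a spring catch snaps under its heel and keeps it at 1.53 to 1.57 against over 15 N; below that it is not caught. Swinging it up takes some 1 N at the handle, 3 to 5 N over the last 0.4 rad; pinched, it must turn between the pads and may lag
- crank_hinge (a point): centre of the handle's horizontal hinge pin, 50 mm from the wheel's axis, 144 mm above the worktop; the pin is square to the line from the wheel's axis to it. The handle's own axis runs 18 mm off the pin: folded, it lies level 18 mm above the pin and points inward across the hub; upright, it stands 18 mm farther out than the pin (68 mm from the wheel's axis)
- handle_grip (a point): point on the axis of the black handle, a freely spinning round sleeve 20 mm thick and 73 mm long; 70 mm along from the hinge, 20 mm short of the free end: the place to pinch. Folded, it is 162 mm above the worktop and 20 mm past the wheel's axis, on the far side from the hinge; upright, 214 mm high and 68 mm from the wheel's axis on the hinge's side
- foot: round steel spring foot, 36 mm across and 8 mm thick, under the screw; origin at the centre of its underside, about 51 mm above the worktop at the start. It bears on the mount with about 3 N at first touch and about 5 N at the wheel's stop
- mount: the specimen mount, a green resin puck 30 mm across and 21 mm high, loose on the press bed under the foot; origin at the centre of its underside
- bottle: bystander: white spray bottle with a blue cap, 44 mm across and 138 mm tall; origin at the centre of its underside
- jar: bystander: dark jar with a black lid, 67 mm across and 80 mm tall; origin at the centre of its underside
- timer: bystander: small white timer lying flat, 60 by 62 by 17 mm; origin at the centre of its underside

How it is judged (in metres and radians):
On the way, in this order (a step that is already met when the one before it is completed fails the run):
1. the crank handle is swung up to its latched upright position while the wheel is still parked (value of joint crank above 1.5 rad and value of joint wheel below 0.6 rad), for 0.2 s.
2. with the handle upright the wheel is wound clockwise until the foot presses on the mount (value of joint crank above 1.4 rad and value of joint wheel above 5.5 rad and contact force between foot and mount above 1.5 N), for 0.2 s.
At the end, for the whole second after the job is handed in: The foot presses on the mount with more than 1.5 N, the mount's axis is within 12 mm of the foot's, the crank handle stands latched upright (within about 0.08 rad) and the wheel is at rest (value of joint crank above 1.49 rad and contact force between foot and mount above 1.5 N and horizontal distance between mount and foot below 0.012 m and velocity of joint wheel below 0.05 rad/s); the robot touches nothing.
It fails at once if the bottle, jar or timer is shifted by more than 30 mm (distance of any of bottle, jar, timer from where it was at the start of the episode above 0.03 m).
It also fails if it takes over 64 s, if anything falls off the work surface, if the arm or the gripper's body presses on something with over 40 N, if the wrist force passes 120 N, or if a joint passes its speed limit or range.

## Working session

There is one attempt and no reset: what is moved stays moved. The work goes in short steps, Python scripts to look and compute and a shell command to move; the robot and the scene stay as the last step left them, time stands still between calls to the robot, and variables do not carry over. Pictures are saved under pics/ and viewed, at most 10 in all, crops included, and the job is handed in when it is done.

```bash
ls; mkdir -p pics
python3 - <<'E'
from workcell import bot, sensors, snapshot, camera_model
import cv2,json
for n in("scene","top"):
    im=snapshot(n); cv2.imwrite(f"pics/{n}0.png",cv2.resize(im[:,:,::-1],(800,600),interpolation=cv2.INTER_CUBIC))
    print(n,camera_model(n))
print(camera_model("wrist")); print(sensors.state())
E
```

```text
inch.py
pics
workcell.py
scene {'intrinsics': array([[520.07180969,   0.        , 278.20378276],
       [  0.        , 520.07180969, 211.67199114],
       [  0.        ,   0.        ,   1.        ]]), 'eye': array([-370.56739925, -757.6262825 ,  782.58897483]), 'rotation': array([ 0.78382182,  0.48066835, -0.20134338, -0.33770125])}
top {'intrinsics': array([[415.68491298,   0.        , 287.76948872],
       [  0.        , 415.68491298, 201.72438924],
       [  0.        ,   0.        ,   1.        ]]), 'eye': array([ 323.22985257,  112.76883551, 1153.26365429]), 'rotation': array([-0.68966344, -0.07724948,  0.07774688,  0.71578787])}
{'intrinsics': array([[325.1922621 ,   0.        , 277.49626419],
       [  0.        , 325.1922621 , 209.79041181],
       [  0.        ,   0.        ,   1.        ]]), 'hand_eye': array([[-7.34354347e-04,  9.70058699e-01,  2.42869473e-01,
         6.82161575e+01],
       [ 9.99999499e-01,  5.47166659e-04,  8.38187683e-04,
         2.49342594e+00],
       [ 6.80201175e-04,  2.42869967e-01, -9.70058615e-01,
        -1.70808355e+02],
       [ 0.00000000e+00,  0.00000000e+00,  0.00000000e+00,
         1.00000000e+00]])}
{'time': 0.1, 'q': array([ 1.14751779e+00,  4.94100876e-01,  1.34608467e+00,  1.32784498e-05,
        1.30250487e+00, -9.55289819e-02]), 'dq': array([-0.00112117, -0.00175268, -0.00257711,  0.00066934, -0.00108365,
       -0.00115869]), 'effort': array([ 1.93431733e-03, -8.80240273e+01, -3.82548201e+01,  7.07819103e-02,
        4.82176139e-02,  3.72222394e-05]), 'tcp_pos': array([201.0601455 , 591.40460422, 213.40518359]), 'eef_rot': array([-1.46977027e-04,  1.63144002e-01,  9.86602115e-01, -5.28875682e-04]), 'ft_force': array([-0.06642357,  0.51926183, -0.77526981]), 'moment': array([-0.04528681,  0.00847753, -0.03075352]), 'grip_force': 0.0, 'gripper_width': 91.10794745470186}
```

View pics/scene0.png

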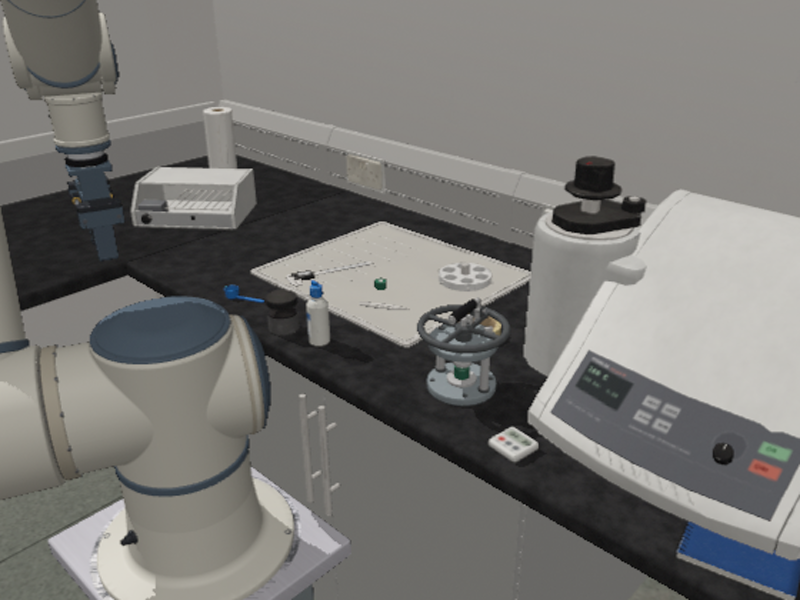

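View pics/top0.png

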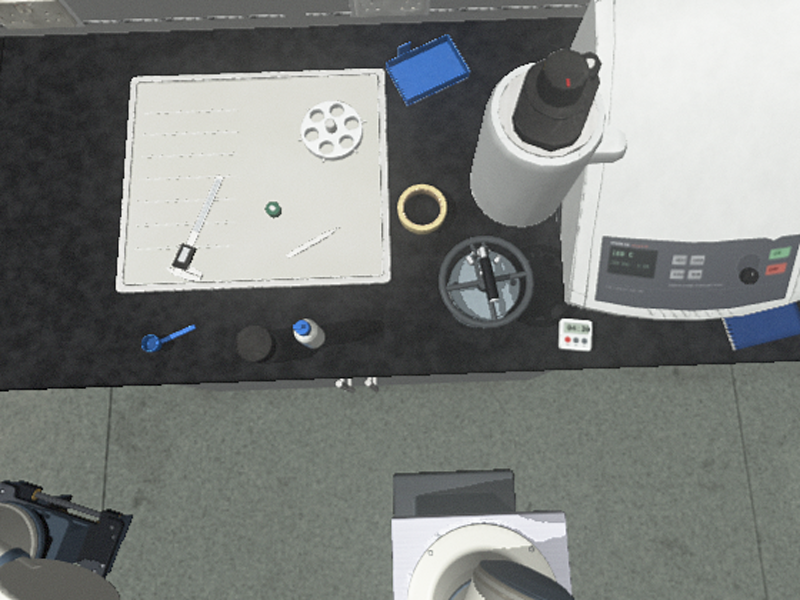

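The top view shows the wheel centred near (486,282), with the hinge on its far (+x) side and the handle pointing towards the robot. The timer is at (575,335), and the tall white dewar is close behind at right. I'll enlarge the wheel.

```bash
cat > h.py <<'E'
from workcell import bot, sensors, snapshot, camera_model
import numpy as np,cv2
from scipy.spatial.transform import Rotation as R
def rot(q): return R.from_quat(np.roll(q,-1))
def px2w(n,u,v,z):
    c=camera_model(n);K=c["intrinsics"];d=np.linalg.inv(K)@[u,v,1];d=rot(c["rotation"]).apply([d[0],-d[1],-d[2]])
    return c["eye"]+d*(z-c["eye"][2])/d[2]
def w2px(n,p):
    c=camera_model(n);q=rot(c["rotation"]).inv().apply(np.array(p)-c["eye"]);q=c["intrinsics"]@[q[0]/-q[2],-q[1]/-q[2],1];return q[:2]
E
python3 - <<'E'
from h import *
t=cv2.imread("pics/top0.png");s=cv2.imread("pics/scene0.png")
a=cv2.resize(t[225:335,430:540],(400,400),interpolation=3);b=cv2.resize(s[280:410,400:530],(400,400),interpolation=3)
cv2.imwrite("pics/crop.png",np.hstack([a,b]))
f=lambda u,v,z:px2w("top",u*.7,v*.7,z).round(1)
print(f(486,282,130),f(480,246,162),f(493,302,162),f(575,335,17),f(540,282,0))
E
```

```text
[557.8 -25.  130. ] [615.  -14.4 162. ] [515.2 -30.4 162. ] [ 472.7 -204.6   17. ] [ 583.6 -150.     0. ]
```

View pics/crop.png

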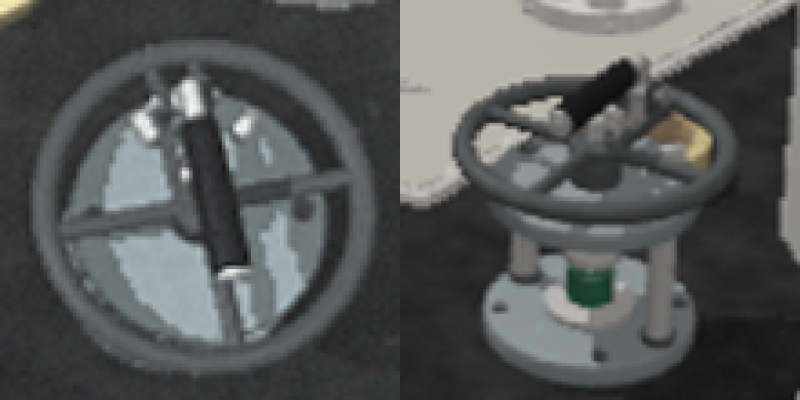

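Run:
```python
from h import *
g=lambda u,v,z:px2w("top",(430+u/3.636)*.7,(225+v/3.636)*.7,z)
c=g(205,206,128);a=g(198,120,162);b=g(232,268,162);d=(a-b);L=np.hypot(*d[:2]);d/=L
print(c,a,b,L,np.arctan2(d[1],d[0]),"offset of axis from c",np.cross(d,c-b)[2], "along a",d@(a-c),"b",d@(b-c))
e=[g(33,206,128),g(377,206,128),g(205,40,128),g(205,372,128)];print(np.round(e,1))
h=c+50*d
for k,p in dict(c=[*c[:2],128],base=[*c[:2],0],hinge=[*h[:2],144],free=[*(c-40*d)[:2],162]).items():
    u=w2px("scene",p)/.7; print(k,(u-[400,280])*400/130+[400,0])
```

```text
[558.88488876 -26.00432467 128.        ] [593.13288257 -20.78159114 162.        ] [520.82303282 -32.1124074  162.        ] 73.1922247684387 0.15543413532074746 offset of axis from c 0.14212778043356522 along a 34.64364046771488 b -38.54858430072382
[[ 562.    57.8  128. ]
 [ 555.7 -109.7  128. ]
 [ 643.3  -31.4  128. ]
 [ 477.3  -20.7  128. ]]
c [594.33811355 142.66243371]
base [587.79504454 324.9192087 ]
hinge [637.24935646  85.87310118]
free [560.64525478 118.7499477 ]
```

```bash
cat >> h.py <<'E'
c=np.array([559,-26.,0]);d=np.array([np.cos(.155),np.sin(.155),0]);n=np.array([-d[1],d[0],0])
def rel(grasp,tilt):
    """row taking the tool so that grasp point is at grasp, tool y = n, tilted by tilt about y (0 = down)"""
    s=sensors.state();R0=rot(s["eef_rot"])
    Rt=R.from_matrix(np.c_[-d,n,[0,0,-1]])*R.from_rotvec([0,tilt,0])
    t=np.array(grasp)+19*Rt.as_matrix()[:,2]
    return np.r_[R0.inv().apply(t-s["tcp_pos"]).round(1),(R0.inv()*Rt).as_rotvec().round(3)]
def pt(a,b,z): return c+a*d+b*n+[0,0,z]
E
python3 - <<'E'
from h import *
f=lambda u,v,z:px2w("top",u*.7,v*.7,z).round()
print("dewar front",f(518,225,0),"left",f(471,195,100),f(471,195,0),"panel",f(565,300,60),"bottle",f(310,338,100),"jar",f(255,343,80))
print(px2w("scene",558*.7,372*.7,0).round(),px2w("scene",530*.7,415*.7,0).round())
print(rel(pt(-25,0,240),0),rel(pt(-25,0,240),-.4))
E
```

```text
dewar front [ 704. -115.    0.] left [734. -12. 100.] [773. -23.   0.] panel [ 534. -180.   60.] bottle [474. 291. 100.] jar [471. 395.  80.]
[ 724. -134.    0.] [ 569. -175.    0.]
[-5.155e+02 -4.809e+02 -7.100e+00 -1.000e-03 -0.000e+00 -4.830e-01] [-5.220e+02 -4.775e+02 -8.600e+00 -9.800e-02 -3.930e-01 -4.760e-01]
```

```bash
python3 inch.py '[[0,0,-30,0,0,0],[-40,-30,-50,0,0,-0.1],[-70,-65,-50,0,0,-0.2],[-105,-100,-50,0,0,-0.3],[-140,-130,-50,0,0,-0.4],[-175,-160,-50,0,0,-0.48],[-210,-195,-50,0,0,-0.48],[-245,-225,-50,0,0,-0.48],[-280,-260,-50,0,0,-0.48],[-315,-290,-50,0,0,-0.48],[-350,-325,-50,0,0,-0.48],[-350,-325,-50,0,0,-0.48]]'; python3 -c "
from h import *
print(rel(pt(-25,0,240),-.4),sensors.state()['q'])"
```

```text
time: 1.3
tcp_pos: [430.1, 166.8, 263.8]
eef_rot: [0.0, -0.073, 0.997, -0.001]
ft_force: [-0.4, 1.1, 0.7]
gripper_width: 91.2
grip_force: 0.0
[-8.170e+01 -2.097e+02  4.160e+01 -3.000e-03 -4.000e-01 -8.000e-03] [ 2.41373305e-01  2.08551030e-01  1.65559563e+00 -1.36511923e-03
  1.27728711e+00 -1.47590585e+00]
```

```bash
python3 inch.py '[[-12,-30,6,0,-0.06,0],[-25,-65,13,0,-0.13,0],[-40,-100,20,0,-0.2,0],[-50,-135,27,0,-0.27,0],[-65,-170,34,0,-0.34,0],[-82,-210,42,0,-0.4,-0.008],[-82,-210,42,0,-0.4,-0.008],[-82,-210,42,0,-0.4,-0.008]]' 60; python3 -c "
from h import *
print(sensors.state()['tcp_pos'],sensors.state()['q'])
cv2.imwrite('pics/w1.png',cv2.resize(snapshot('wrist')[:,:,::-1],(800,600)))
print(rel(pt(-25,0,162),-.4),rel(pt(-25,0,164),-.4))"
```

```text
time: 2.1
tcp_pos: [540.4, -24.3, 221.3]
eef_rot: [0.197, -0.077, 0.977, 0.015]
ft_force: [-0.3, 0.7, 0.1]
gripper_width: 60.1
grip_force: 0.0
[540.40427457 -24.32498673 221.3299165 ] [-0.25886991  0.21649209  1.87353729  0.24585656  0.69889276 -2.14808742]
[ 2.96e+01 -5.30e+00  7.12e+01  1.00e-03 -1.00e-03  4.00e-03] [ 2.88e+01 -5.30e+00  6.94e+01  1.00e-03 -1.00e-03  4.00e-03]
```

View pics/w1.png

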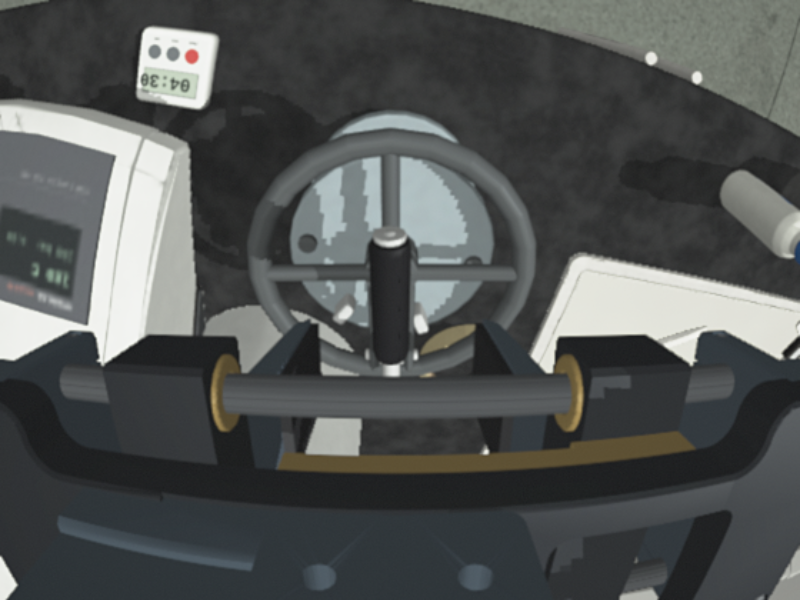

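```bash
python3 -c "
from h import *
s=sensors.state();m=camera_model('wrist');H=m['hand_eye'];K=m['intrinsics']
Rt=rot(s['eef_rot'])
def w(p):
    q=H[:3,:3].T@(Rt.inv().apply(p-s['tcp_pos'])-H[:3,3]); q=q*[1,-1,-1]
    th=np.arctan2(np.hypot(q[0],q[1]),q[2]);return ((K[:2,2]+K[0,0]*th*q[:2]/np.hypot(q[0],q[1]))/.7).round(1)
for k in [(-40,0,162),(-38.5,0,172),(35,0,172),(-85,0,128),(85,0,128),(0,85,128),(0,-85,128),(50,0,144)]: print(k,w(pt(*k)))"
```

```text
(-40, 0, 162) [380.6 236.2]
(-38.5, 0, 172) [380.  249.8]
(35, 0, 172) [382.4 365.7]
(-85, 0, 128) [381.8 123.8]
(85, 0, 128) [385.2 371.8]
(0, 85, 128) [527.3 269.6]
(0, -85, 128) [242.  268.8]
(50, 0, 144) [383.9 350.8]
```

```bash
sed -i 's/c=np.array(\[559,-26.,0\])/c=np.array([559,-24.7,0])/' h.py; python3 inch.py '[[15,-4,0,0,0,0.004],[29,-4,20,0,0,0.004],[29,-4,40,0,0,0.004],[29,-4,58,0,0,0.004],[29,-4,70,0,0,0.004],[29,-4,70,0,0,0.004]]' 50 ; python3 inch.py '[[0,0,0,0,0,0],[0,0,0,0,0,0],[0,0,0,0,0,0],[0,0,0,0,0,0],[0,0,0,0,0,0],[0,0,0,0,0,0],[0,0,0,0,0,0],[0,0,0,0,0,0]]' 10 20;  python3 -c "
from h import *
print(sensors.state()['tcp_pos'],sensors.state()['q'])
for a in np.linspace(0,1.65,12):
    v=np.array([-75,18]);v=np.array([v[0]*np.cos(a)+v[1]*np.sin(a),-v[0]*np.sin(a)+v[1]*np.cos(a)])
    print(a.round(2),rel(pt(50+v[0],0,144+v[1]),-.4+.4*min(1,a/1.57)))
"
```

```text
time: 2.75
tcp_pos: [541.8, -26.5, 145.1]
eef_rot: [0.197, -0.077, 0.977, 0.016]
ft_force: [-0.3, -0.1, 0.7]
gripper_width: 50.1
grip_force: 0.0
time: 3.55
tcp_pos: [542.1, -27.8, 146.3]
eef_rot: [0.198, -0.077, 0.977, 0.015]
ft_force: [-2.3, 2.1, 5.0]
gripper_width: 19.8
grip_force: 20.0
[542.07320906 -27.78214548 146.28841947] [-0.26648205  0.34527631  1.96960891  0.35059938  0.48386087 -2.27671733]
0.0 [1.1e+00 4.0e-01 1.5e+00 0.0e+00 0.0e+00 1.0e-03]
0.15 [-5.7e+00  4.0e-01 -7.3e+00  0.0e+00  3.8e-02  1.0e-03]
0.3 [-1.38e+01  4.00e-01 -1.49e+01  0.00e+00  7.70e-02  1.00e-03]
0.45 [-2.29e+01  4.00e-01 -2.11e+01  0.00e+00  1.15e-01  1.00e-03]
0.6 [-3.27e+01  4.00e-01 -2.58e+01  0.00e+00  1.53e-01  1.00e-03]
0.75 [-4.32e+01  4.00e-01 -2.89e+01  0.00e+00  1.91e-01  1.00e-03]
0.9 [-5.40e+01  4.00e-01 -3.03e+01  0.00e+00  2.30e-01  1.00e-03]
1.05 [-6.48e+01  4.00e-01 -3.00e+01  0.00e+00  2.68e-01  1.00e-03]
1.2 [-7.55e+01  4.00e-01 -2.80e+01  0.00e+00  3.06e-01  1.00e-03]
1.35 [-8.57e+01  3.00e-01 -2.44e+01  0.00e+00  3.44e-01  1.00e-03]
1.5 [-9.52e+01  3.00e-01 -1.92e+01  0.00e+00  3.82e-01  1.00e-03]
1.65 [-1.042e+02  3.000e-01 -1.250e+01  0.000e+00  4.000e-01  1.000e-03]
```

```bash
python3 inch.py '[[-7,0,-9,0,0.04,0],[-15,0,-16.5,0,0.08,0],[-19,0,-20,0,0.1,0],[-24,0,-23,0,0.12,0],[-29,0,-25,0,0.135,0],[-34,0,-27.5,0,0.15,0],[-39,0,-29,0,0.17,0],[-44,0,-30.5,0,0.19,0],[-50,0,-31.5,0,0.21,0],[-55,0,-32,0,0.23,0],[-60,0,-32,0,0.25,0],[-66,0,-31.5,0,0.27,0]]'; python3 -c "
from h import *
print(sensors.state()['q'])
a=cv2.resize(snapshot('wrist')[:,:,::-1],(400,300));b=cv2.resize(snapshot('scene')[190:295,270:410,::-1],(400,300))
cv2.imwrite('pics/w2.png',np.hstack([a,b]))
for a in [1.05,1.2,1.35,1.5,1.6,1.7]:
    v=np.array([-75,18]);v=np.array([v[0]*np.cos(a)+v[1]*np.sin(a),-v[0]*np.sin(a)+v[1]*np.cos(a)])
    print(a,rel(pt(50+v[0],0,144+v[1]),-.4+.4*min(1,a/1.57)))
"
```

```text
time: 4.75
tcp_pos: [589.0, -20.3, 200.4]
eef_rot: [0.063, -0.078, 0.995, 0.005]
ft_force: [-4.9, -0.1, 1.1]
gripper_width: 19.3
grip_force: 20.0
[-0.1595254   0.39996184  1.56361781  0.04537149  1.05807718 -1.90640657]
1.05 [ 9.0e-01  3.0e-01  1.4e+00  0.0e+00 -4.0e-03  1.0e-03]
1.2 [-9.9e+00  3.0e-01  4.0e-01  0.0e+00  3.4e-02  1.0e-03]
1.35 [-2.07e+01  3.00e-01  1.20e+00  0.00e+00  7.30e-02  1.00e-03]
1.5 [-3.13e+01  3.00e-01  3.60e+00  0.00e+00  1.11e-01  1.00e-03]
1.6 [-3.82e+01  2.00e-01  6.20e+00  0.00e+00  1.29e-01  1.00e-03]
1.7 [-4.52e+01  2.00e-01  9.50e+00  0.00e+00  1.29e-01  1.00e-03]
```

View pics/w2.png

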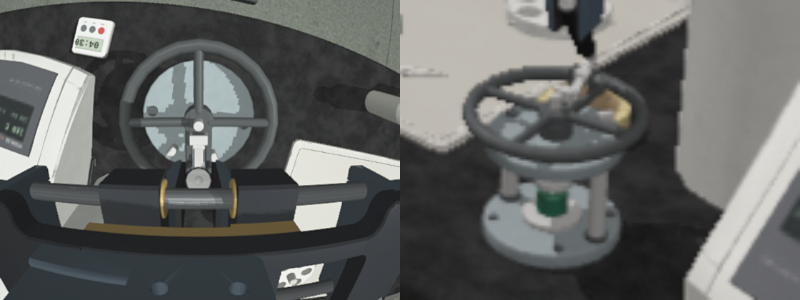

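The handle is held between the fingers at about 60°, with its steel shank visible at (590,80) in the scene half. The mount is still in place, so I'll continue to the latch with a little overshoot.

```bash
python3 inch.py '[[-5,0,-0.5,0,0.02,0],[-10.5,0,-1,0,0.04,0],[-16,0,-0.6,0,0.06,0],[-21.5,0,0,0,0.077,0],[-27,0,1,0,0.095,0],[-32,0,2.2,0,0.115,0],[-36,0,3.5,0,0.13,0],[-39,0,4.8,0,0.14,0],[-42,0,6,0,0.15,0],[-44,0,7,0,0.16,0],[-46,0,8,0,0.16,0],[-46,0,8,0,0.16,0]]' - 30; python3 -c "
from h import *
a=cv2.resize(snapshot('wrist')[:,:,::-1],(400,300));b=cv2.resize(snapshot('scene')[190:295,270:410,::-1],(400,300))
cv2.imwrite('pics/w3.png',np.hstack([a,b]))
print(rel(pt(68,0,219),0))
"
```

```text
time: 6.05
tcp_pos: [635.3, -13.0, 199.0]
eef_rot: [-0.015, -0.078, 0.997, -0.001]
ft_force: [-6.2, -0.3, 10.7]
gripper_width: 19.0
grip_force: 30.0
[ 9.2e+00  3.0e-01 -6.0e-01  0.0e+00 -3.0e-02  1.0e-03]
```

View pics/w3.png

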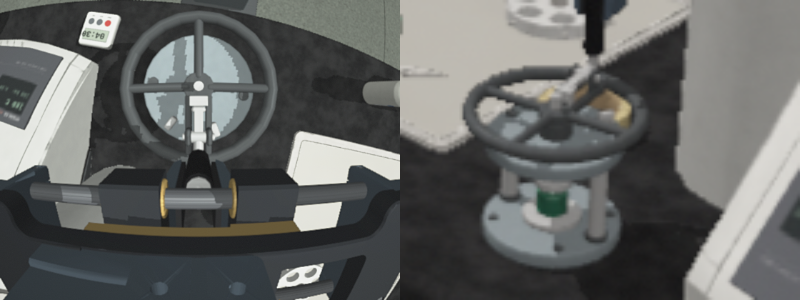

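The handle looks close to upright in both views. Next I'll push a bit further with a firmer grip, then ease back and read the forces to check whether the catch holds.

```bash
python3 inch.py '[[0,0,0,0,0,0],[-3,0,0,0,0,0],[-6,0,0,0,0,0],[-8,0,0,0,0,0],[-8,0,0,0,0,0]]' - 60; python3 inch.py '[[4,0,0,0,0,0],[8,0,0,0,0,0],[10,0,0,0,0,0],[10,0,0,0,0,0]]' - 60;python3 inch.py '[[2,0,0,0,0,0],[3,0,0,0,0,0],[3,0,0,0,0,0]]' - 60
```

```text
time: 6.65
tcp_pos: [638.4, -12.4, 198.2]
eef_rot: [-0.02, -0.078, 0.997, -0.001]
ft_force: [-34.7, -6.3, 24.2]
gripper_width: 19.0
grip_force: 60.0
time: 7.05
tcp_pos: [634.9, -13.2, 199.2]
eef_rot: [-0.013, -0.078, 0.997, -0.001]
ft_force: [5.7, 2.4, 1.5]
gripper_width: 18.7
grip_force: 60.0
time: 7.35
tcp_pos: [633.3, -13.6, 199.6]
eef_rot: [-0.012, -0.078, 0.997, -0.001]
ft_force: [10.2, 2.4, 0.0]
gripper_width: 19.0
grip_force: 60.0
```

Pushing gave 35 N against the stop and pulling back gave 10 N without the handle giving way, so it is latched. Next I'll release, recentre on the handle and grip it lightly for winding.

```bash
python3 inch.py '[[0,0,0,0,0,0],[0,0,0,0,0,0],[4,0,0,0,-0.03,0],[7,0,0,0,-0.03,0],[7,0,0,0,-0.03,0]]' 36 15; python3 -c "
from h import *
a=cv2.resize(snapshot('wrist')[100:300,170:390,::-1],(400,364));b=cv2.resize(snapshot('scene')[150:280,270:410,::-1],(392,364))
cv2.imwrite('pics/w4.png',np.hstack([a,b]))
print(rel(pt(68,0,217),0))
"
```

```text
time: 7.85
tcp_pos: [623.5, -14.9, 199.2]
eef_rot: [-0.001, -0.078, 0.997, -0.0]
ft_force: [0.0, 0.9, -0.2]
gripper_width: 35.5
grip_force: 0.0
[-2.0e+00  4.0e-01  1.3e+00 -0.0e+00 -1.0e-03  1.0e-03]
```

View pics/w4.png

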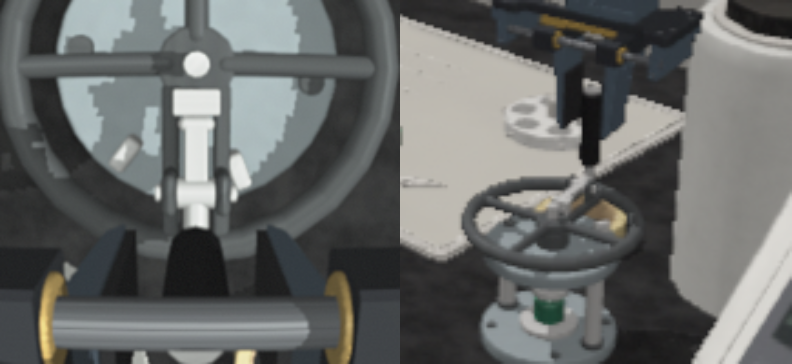

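The handle stands upright on its own between the open fingers, so the catch is in. Closing and winding the first half turn.

```bash
python3 inch.py '[[-2,0,0,0,0,0],[-2,0,0,0,0,0],[-2,0,0,0,0,0],[-2,0,0,0,0,0],[-2,0,0,0,0,0]]' 10 15; python3 inch.py '[[2.3,-17.6,0,0,0,0],[9.1,-34,0,0,0,0],[19.9,-48.1,0,0,0,0],[34,-58.9,0,0,0,0],[50.4,-65.7,0,0,0,0],[68,-68,0,0,0,0],[68,-68,0,0,0,0]]'; python3 -c "
from h import *
s=sensors.state();print(s['q'],s['dq'].round(2),rel(pt(0,-68,217),0))"
```

```text
time: 8.45
tcp_pos: [626.3, -14.5, 199.2]
eef_rot: [0.0, -0.078, 0.997, -0.0]
ft_force: [1.5, -1.4, -1.4]
gripper_width: 19.8
grip_force: 15.0
time: 9.15
tcp_pos: [565.8, -92.8, 199.0]
eef_rot: [-0.002, -0.077, 0.997, 0.001]
ft_force: [-1.6, 3.4, -7.2]
gripper_width: 19.7
grip_force: 15.0
[-2.66931093e-01  4.37863150e-01  1.49199299e+00  3.74608114e-04
  1.21525519e+00 -1.99266086e+00] [ 0.02  0.02 -0.04 -0.    0.    0.02] [-3.8e+00  3.0e-01  1.0e+00  2.0e-03 -3.0e-03 -0.0e+00]
```

```bash
python3 inch.py '[[0,0,0,0,0,0],[0,0,0,0,0,0]]'; python3 -c "
from h import *
a=cv2.resize(snapshot('wrist')[:,:,::-1],(400,300));b=cv2.resize(snapshot('scene')[160:300,250:430,::-1],(400,300))
cv2.imwrite('pics/w5.png',np.hstack([a,b]))"
```

```text
time: 9.35
tcp_pos: [568.6, -92.5, 199.0]
eef_rot: [-0.001, -0.078, 0.997, 0.0]
ft_force: [-2.6, 2.5, -6.0]
gripper_width: 19.6
grip_force: 15.0
```

View pics/w5.png

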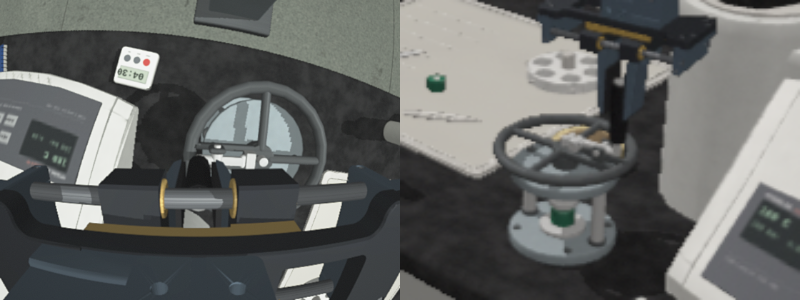

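The wheel followed a clean quarter turn, with the handle upright on the right side of the wheel. Continuing with another full turn.

```bash
python3 inch.py '[[17.6,2.3,0,0,0,0],[34,9.1,0,0,0,0],[48.1,19.9,0,0,0,0],[58.9,34,0,0,0,0],[65.7,50.4,0,0,0,0],[68,68,0,0,0,0],[65.7,85.6,0,0,0,0],[58.9,102,0,0,0,0],[48.1,116.1,0,0,0,0],[34,126.9,0,0,0,0],[17.6,133.7,0,0,0,0],[0,136,0,0,0,0]]'; python3 inch.py '[[-17.6,-2.3,0,0,0,0],[-34,-9.1,0,0,0,0],[-48.1,-19.9,0,0,0,0],[-58.9,-34,0,0,0,0],[-65.7,-50.4,0,0,0,0],[-68,-68,0,0,0,0],[-65.7,-85.6,0,0,0,0],[-58.9,-102,0,0,0,0],[-48.1,-116.1,0,0,0,0],[-34,-126.9,0,0,0,0],[-17.6,-133.7,0,0,0,0],[0,-136,0,0,0,0]]';  python3 inch.py '[[0,0,0,0,0,0],[0,0,0,0,0,0],[0,0,0,0,0,0]]'
```

```text
time: 10.65
tcp_pos: [549.0, 42.5, 199.3]
eef_rot: [-0.0, -0.078, 0.997, -0.0]
ft_force: [-0.6, -4.6, -4.3]
gripper_width: 19.5
grip_force: 15.0
time: 11.85
tcp_pos: [567.8, -93.0, 199.2]
eef_rot: [-0.0, -0.078, 0.997, 0.0]
ft_force: [2.4, 9.2, -0.2]
gripper_width: 19.5
grip_force: 15.0
time: 12.15
tcp_pos: [568.9, -92.5, 199.3]
eef_rot: [-0.0, -0.078, 0.997, 0.0]
ft_force: [-1.8, 1.7, 0.2]
gripper_width: 19.6
grip_force: 15.0
```

```bash
python3 inch.py '[[0,0,0,0,0,0],[0,0,0,0,0,0],[0,0,0,0,0,0],[0,0,-20,0,0,0],[0,0,-50,0,0,0],[0,0,-80,0,0,0],[0,0,-110,0,0,0],[0,0,-110,0,0,0],[0,0,-110,0,0,0]]' 60; python3 -c "
from h import *
a=cv2.resize(snapshot('wrist')[:,:,::-1],(400,300));b=cv2.resize(snapshot('scene')[160:300,250:430,::-1],(400,300),interpolation=3)
cv2.imwrite('pics/w6.png',np.hstack([a,b]))"
```

```text
time: 13.05
tcp_pos: [569.8, -92.3, 309.5]
eef_rot: [0.001, -0.078, 0.997, -0.0]
ft_force: [0.0, 0.9, -1.1]
gripper_width: 59.9
grip_force: 0.0
```

View pics/w6.png

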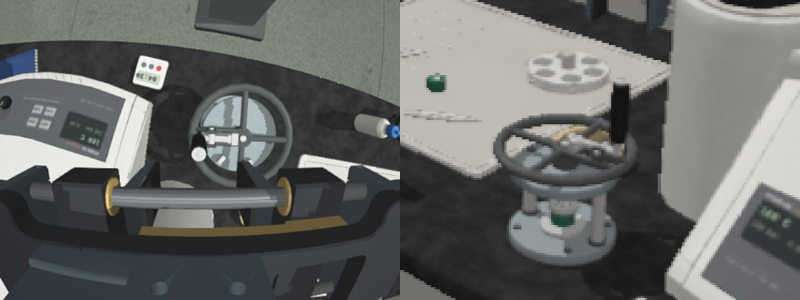

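The handle stands upright and free on the right, the foot is down on the green mount, and the arm is clear. Handing in.

```bash
python3 -c "
from workcell import bot, sensors, snapshot, camera_model
print(bot.job_done())"
```

```text
the job is handed in; nothing more can be done
None
```

I handed the job in at about 13 s of the 64 s. The handle is latched upright and the wheel wound about 1¼ turns clockwise, so the foot should be pressing on the mount, though that force could not be measured. The last picture shows the mount under the foot, the bystanders in it looked undisturbed, and the arm is clear. No verdict was returned.

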